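# Shut and lock the dust box cover with its quarter-turn cam

### The arm

A 7-joint arm with a two-finger parallel gripper is mounted at the origin on the work surface. World frame = base frame: x ahead of the robot, y to its left, z up, the work surface at z = 0. Lengths are in m, angles in rad, forces in N, time in s.
With the tool pointing down it reaches from about 0.4 to 0.85 m from the base axis. Payload 4.5 kg.
Tool frame: the origin (TCP) lies midway between the tips of the shut fingers; the grasp point (between the pads) lies 19 mm behind it; z points along the fingers, y is the line along which they close (so a half turn about z gives the same grasp; the last joint's range is limited). The gripper opens to 85 mm and grips with 20 to 120 N. Pads are 22 mm wide; open, the fingers measure 114 mm over their backs; the gripper's body (76 mm by 85 mm) begins 54 mm behind the grasp point. The pads swing forward as they close: fully open they stand 13 mm farther back than shut.
Start: joints at [-1.081, 0.689, -0.195, 1.565, 0.157, 0.902, -0.215], TCP at [0.275, 0.561, 0.231] pointing down, gripper open.
Joint ranges: [-3.01, 3.01], [-0.46, 2.08], [-1.47, 1.51], [0.13, 2.56], [-1, 4.14], [0.04, 2.09], [-2.66, 2.66]. Speed limits (rad/s): [2.57, 2.57, 3.14, 3.14, 3.14, 3.14, 3.14].

### API

Orientations are given as [roll, pitch, yaw] about the fixed x, y, z axes, in that order (R = Rz(yaw) Ry(pitch) Rx(roll)).
In Python, from cell import manip, planner, viewer gives the robot as it stands. Calls block until the motion is done:
- manip.move_pose(position, orientation): joint-space move of the TCP to a pose.
- manip.servo_line(position, feed=0.15, frame=None): straight line of the TCP; frame=None keeps the orientation; feed is the mean speed in m/s.
- manip.goto_joints(angles): joint-space move.
- manip.release() and manip.clamp(): open the fingers fully, or close them until they stop; the grip force is fixed at half the most.
- manip.hold(seconds).
- planner.ik(position, orientation): joint angles nearest the present ones, or None.
- manip.read_state(): the state.
- viewer.grab_frame(name): name is "scene" or "top"; returns (picture, depth): 480x640x3 uint8, red, green, blue; 480x640 float32, m along the optical axis (not along the pixel's ray), 0 where there is no reading.
- viewer.calibration(name): a dict with "fx", "fy", "cx", "cy" (pixels), "world_to_cam" (4x4, takes a point from world to camera coordinates). Camera axes: x right, y down, z forward; pixel columns grow to the right and rows downward; lengths in m; the calibration is good to about 2 mm. A picture is of the moment at which its call begins. calibration takes no time and is no camera call.
A pose or a line that the arm cannot do raises manip.PlanningError and nothing moves.
- manip.close_job(): hands the job in; it is judged then, once.
The state is a dict: "time": time; "joint_pos": joint angles; "dq": joint speeds; "effort": joint torques, N m; "ee_pos": TCP position; "orientation": TCP orientation; "contact_force": force on the tool from outside, world axes, zero at the start; "ft_torque": the same for the moment, N m; "width": finger opening in m; "grasp_force": force on a finger pad.
Only numpy, scipy, OpenCV 4.12 (cv2) and the standard library are available. Lean on these libraries where they do the work, as an engineer would, in place of code of your own. Each camera call takes 0.05 s, during which the arm holds its last target. There are 200 camera calls.

### The job

Close the green dust box for the extractor: with a fingertip push the sliding metal cover by its black bar all the way home against the end stop, then set a fingertip in the slot of the red and black cam fastener and turn it a quarter turn clockwise, seen from above, until it stops with its steel tongue over the edge of the cover. Push and turn only, cover first and cam second: do not lift the cover, leave the things on and around the box where they are, and finish with the hand clear.

Things in the scene. Friction and masses are not known exactly. Their poses are not given: they have to be found in the camera images.
- dust_box: Green box fixed to the bench, 300 (x) x 440 (y) x 80 mm high; origin at the centre of its underside, z up; place and yaw vary. On its flat top (80 mm): rails along y (14 mm high, inner faces x = +-77 mm, y -60 to 115) guide the cover; a bar 14 mm high with its face at y = +108 is the end stop; the cam's axis is at x = 0, y = -110.
- cover: Loose aluminium cover flat on the box between the rails, 150 (x) x 158 (y) x 16 mm, about 0.45 kg; origin at the centre of its underside, axes parallel to the box's. Slides along y with a few N; home is y = +29 mm in the box frame, against the end stop; starts 22 to 40 mm short. Its 22 mm nearest the cam (-y) are a flange 6 mm thick that the cam's tongue covers.
- grip_bar (a point): Top centre of the cover's black upright bar: 90 mm along x, 16 mm along y, 22 mm tall, its top 118 mm above the bench, 11 mm to +y of the cover's origin. Push its -y face towards the box's +y; at least 40 mm are free between that face and the cam.
- cam_top (a point): Point on the cam's vertical axis, level with its red cheeks' tops, 124 mm above the bench. Black disc, 108 mm diameter, upper face 104 mm above the bench, with red cheeks 20 mm tall. Between them a straight slot runs across the whole disc through the axis: 38 mm wide, 20 mm deep, walls 94 mm long, open above and at both ends. The point turns with the cam: slot along its x, tongue along its -x.
- slot_mark (a point): Point on the slot's floor (104 mm above the bench) on its centre line, 35 mm from the axis towards the end with a white dot (12 mm wide, 44 mm from the axis). The steel tongue under the disc (20 mm wide, reaching 78 mm from the axis) points the same way as the dot.
- cam (a joint): Cam angle in rad, growing clockwise seen from above. At 0 dot and tongue point along the box's -x; it starts at 0 to 0.2; at 1.571 it meets its hard stop with dot and tongue along the box's +y, over the cover's flange: locked. It stays where left; turning takes 0.12 N m (about 4 N at 35 mm from the axis). If the cover is not home the tongue strikes it.
- jar: Small glass jar with brass cap, 52 mm diameter, 65 mm tall, on the box top in the corner beyond the cam (box +x, -y); origin under its centre. Leave it.
- sanding_block: Wood and cork sanding block 45 x 100 x 38 mm on the box top beside the far rail (box +x); origin under its centre. Leave it.
- mug: Blue mug, 76 mm diameter, 85 mm tall, on the bench off the box's -y end; origin under its centre. Leave it.
- block_plane: Small hand plane 160 x 50 mm, about 90 mm tall with its iron, on the bench off the box's -y end; origin under its centre. Leave it.
- disc_stack: Glued stack of wooden discs, 90 mm diameter, 66 mm tall, on the bench off the box's +y end; origin under its centre. Leave it.
- rosette: Flat wooden ring, 110 mm outside diameter, 8 mm thick, on the bench off the box's +y end; origin under its centre. Leave it.
Mind the look-alikes: they are no part of the job. Of the things like the cover, leave any that is yellow; of the rest the larger one is meant.

How it is judged:
By the outcome, as a careful person would: the job done as asked, in the order asked, and still so for the second after the job is handed in, with the robot touching nothing.
It also fails if it takes over 51 s, if anything falls off the work surface, if the arm or the gripper's body presses on something with over 40 N, if the wrist force passes 120 N, or if a joint passes its speed limit or range.

## Working session

There is one attempt and no reset: what is moved stays moved. The work goes in short steps, each a Python script; the robot and the scene stay as the last script left them, time stands still between calls to the robot, and variables do not carry over. Pictures are saved under pics/ and viewed, at most 10 in all, crops included, and the job is handed in when it is done.

```bash
ls; mkdir -p pics; python3 - <<'E'
from cell import manip, planner, viewer
import cv2,numpy as np
for n in("scene","top"):
    im,d=viewer.grab_frame(n); cv2.imwrite(f"pics/{n}0.png",im[...,::-1]); np.savez(f"pics/{n}0.npz",im=im,d=d)
    c=viewer.calibration(n); print(n,{k:(np.round(v,3).tolist()) for k,v in c.items()})
print(manip.read_state())
E
```

```text
pics
scene {'fx': 544.254, 'fy': 544.254, 'cx': 321.055, 'cy': 235.988, 'world_to_cam': [[-0.685, 0.729, -0.003, 0.311], [0.454, 0.423, -0.784, -0.188], [-0.57, -0.538, -0.621, 1.45], [0.0, 0.0, 0.0, 1.0]]}
top {'fx': 623.944, 'fy': 623.944, 'cx': 323.194, 'cy': 241.133, 'world_to_cam': [[-0.004, -1.0, 0.004, 0.04], [-0.98, 0.003, -0.199, 0.534], [0.199, -0.005, -0.98, 1.316], [0.0, 0.0, 0.0, 1.0]]}
{'time': 0.1, 'joint_pos': array([-1.0811653 ,  0.68991491, -0.19450541,  1.56621786,  0.15732764,
        0.9024794 , -0.21506237]), 'dq': array([-0.00050168, -0.00176986, -0.00101656, -0.0030453 , -0.0004476 ,
       -0.00022283, -0.00066047]), 'effort': array([-2.61227622e-03, -5.40610063e+01, -1.27099760e+00, -1.58985490e+01,
        9.44177387e-03,  4.40577976e-03, -1.33048354e-05]), 'ee_pos': array([0.27493434, 0.56065342, 0.23056054]), 'orientation': array([-3.13997192e+00,  1.44041071e-04,  2.68587877e+00]), 'contact_force': array([ 0.13850317,  0.02519119, -0.1489208 ]), 'ft_torque': array([ 0.01437101,  0.00098723, -0.05470218]), 'grasp_force': 0.0, 'width': 0.08511717580590861}
```

View pics/top0.png

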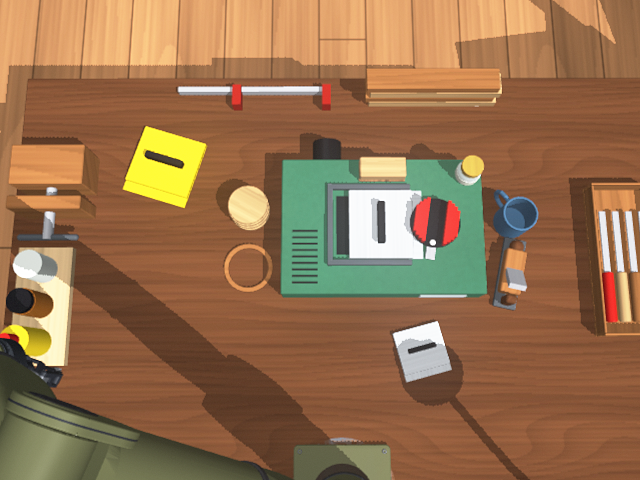

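View pics/scene0.png

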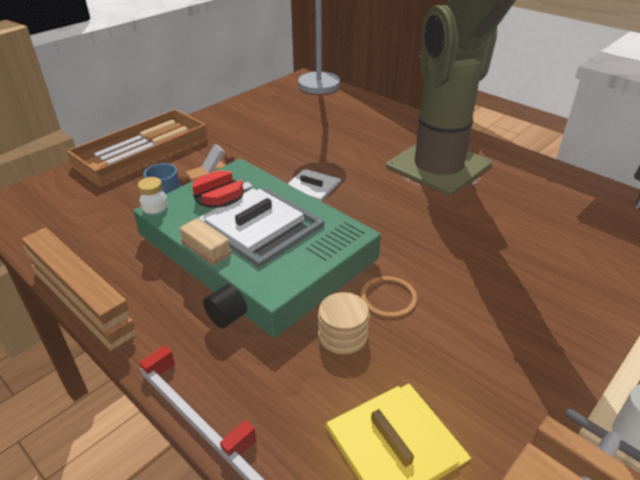

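The top view shows the white cover at about (385,224) with its black bar at (381,222). The cam is at (436,222), its dot at (433,242) and its tongue at (430,253), so box +y is roughly image left (world +y). The small grey cover at (422,350) and the yellow one at (165,165) are look-alikes.

```bash
cat > h.py <<'E'
from cell import manip, planner, viewer
import cv2,numpy as np
def grab(name="top"):
    im,d=viewer.grab_frame(name); return im,d
def ray(uv,z,name="top"):
    c=viewer.calibration(name);T=np.array(c["world_to_cam"]);R,t=T[:3,:3],T[:3,3]
    uv=np.atleast_2d(np.asarray(uv,float))
    D=np.c_[(uv[:,0]-c["cx"])/c["fx"],(uv[:,1]-c["cy"])/c["fy"],np.ones(len(uv))]@R
    o=-R.T@t
    return o+D*((z-o[2])/D[:,2])[:,None]
def world(d,name="top"):
    c=viewer.calibration(name);T=np.array(c["world_to_cam"]);R,t=T[:3,:3],T[:3,3]
    v,u=np.mgrid[:480,:640]
    P=np.stack([(u-c["cx"])/c["fx"]*d,(v-c["cy"])/c["fy"]*d,d],-1)
    return (P-t)@R
def rect(mask,z):
    v,u=np.nonzero(mask);P=ray(np.c_[u,v],z)[:,:2]
    return cv2.minAreaRect((P*1000).astype(np.float32))
def big(m):
    n,l,s,_=cv2.connectedComponentsWithStats(m.astype(np.uint8));return l==1+np.argmax(s[1:,4])
def measure():
    im,d=grab();W=world(d);h=cv2.cvtColor(im,cv2.COLOR_RGB2HSV);z=W[...,2]
    H,S,V=[h[...,i].astype(int) for i in range(3)]
    win=np.zeros(H.shape,bool);win[155:300,275:490]=1
    g=big(win&(abs(H-75)<20)&(S>70)&(abs(z-.08)<.006));print("box",rect(g,.08))
    red=win&((H<8)|(H>172))&(S>150)&(V>100)&(z>.116)
    v,u=np.nonzero(red);P=ray(np.c_[u,v],.124)[:,:2]*1000
    print("cam circle",cv2.minEnclosingCircle(P.astype(np.float32)),rect(red,.124),"zmed",np.median(z[red]))
    cw=win.copy();cw[:,410:]=0
    b=big(cw&(V<90)&(S<80)&(z>.112));print("bar",rect(b,.118),"z",np.median(z[b]))
    w=win&(V>200)&(S<40);dw=w.copy();dw[:,:426]=0;dw[:,442:]=0;dw[:234]=0;dw[248:]=0
    v,u=np.nonzero(dw);print("dot",ray([[u.mean(),v.mean()]],.104)*1000,len(u),np.median(z[dw]))
    return im,d,W
E
python3 - <<'E'
from h import *
im,d,W=measure()
cv2.imwrite("pics/crop.png",cv2.resize(im[150:305,270:500,::-1],None,fx=3.4,fy=3.4,interpolation=cv2.INTER_CUBIC))
E
```

```text
box ((563.8197021484375, -89.51640319824219), (437.03656005859375, 299.288330078125), 89.79510498046875)
cam circle ((563.3726806640625, -199.2841339111328), 52.805362701416016) ((562.4539184570312, -199.42771911621094), (92.2436752319336, 94.4629898071289), 81.14820861816406) zmed 0.1223214639079568
bar ((563.0447387695312, -83.38631439208984), (12.662164688110352, 88.7303237915039), 88.7645492553711) z 0.11651892353614732
dot [[ 520.12378568 -191.60216975  104.        ]] 29 0.10220311224917868
```

View pics/crop.png

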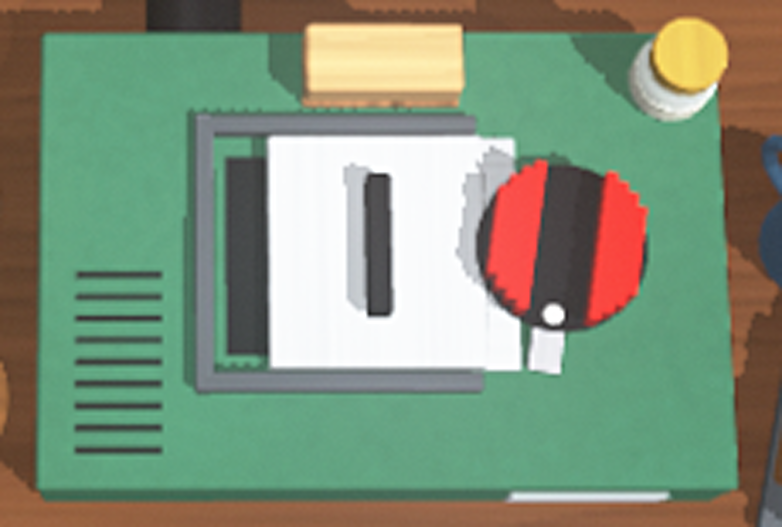

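Box yaw comes out near 0 (−0.2°), centre (0.564, −0.0895). The cam axis is at (0.5635, −0.1995) with a cam angle of about 0.176, and the cover is about 34 mm short of home. Next I close the fingers, check IK and push.

```bash
cat >> h.py <<'E'
AX=np.array([.5636,-.1994])
def cam_pose(th,r=.033,lat=0.,z=.110,y0=np.pi/2):
    a=np.array([-np.cos(th),np.sin(th)]);t=np.array([np.sin(th),np.cos(th)])
    p=AX+r*a+lat*t
    yaw=(y0-th+np.pi)%(2*np.pi)-np.pi
    return [p[0],p[1],z],[np.pi,0,yaw]
def F(): return np.array(manip.read_state()["contact_force"])
def st(tag=""):
    s=manip.read_state();print(tag,"t%.2f"%s["time"],np.round(s["ee_pos"],4),"F",np.round(s["contact_force"],1),"T",np.round(s["ft_torque"],2),"q",np.round(s["joint_pos"],2));return s
E
python3 - <<'E'
from h import *
for y0 in (np.pi/2,-np.pi/2):
    print(y0,planner.ik([.5636,-.118,.102],[np.pi,0,y0]))
    for th in (.18,.9,1.6): print(th,planner.ik(*cam_pose(th,y0=y0)))
manip.clamp();st("clamped")
manip.move_pose([.5636,-.118,.20],[np.pi,0,np.pi/2] if planner.ik(*cam_pose(1.6)) is not None else [np.pi,0,-np.pi/2]);st("above")
E
```

```text
1.5707963267948966 [ 0.16850981  0.80550274 -0.07251353  1.82617817  0.1065367   0.51365615
  0.02535708]
0.18 [ 0.31983655  0.78333438 -0.08847623  1.85384342  0.1281024   0.50987169
 -0.03489032]
0.9 [ 0.16124022  0.79381317  0.11551031  1.84554791 -0.16864243  0.51165139
 -0.51020924]
1.6 [ 0.02721654  0.83497537  0.32200297  1.79520948 -0.44032354  0.58282255
 -0.97770133]
-1.5707963267948966 [ 0.56341815  0.92347539 -0.79322774  1.80459692  0.89367431  0.81740799
  2.45033707]
0.18 [ 0.71437538  0.90310741 -0.80203123  1.83253484  0.89037555  0.81265899
  2.40235052]
0.9 [ 0.63057676  0.88049339 -0.71578632  1.81997961  0.81841404  0.76571785
  1.71018248]
1.6 [ 0.49977637  0.84933454 -0.51640625  1.76896084  0.62026137  0.69166986
  1.1796254 ]
clamped t0.92 [0.2751 0.5612 0.2313] F [-0.4 -0.7 -0.5] T [-0.03  0.01  0.04] q [-1.08  0.69 -0.19  1.57  0.16  0.9  -0.22]
above t3.52 [ 0.564  -0.1166  0.2   ] F [ 0.5 -0.9  0.1] T [-0.03  0.03  0.03] q [ 0.12  0.66  0.    1.76 -0.    0.72  0.13]
```

```bash
python3 - <<'E'
from h import *
manip.servo_line([.5636,-.118,.103],feed=.1);st("down")
y=-.104;manip.servo_line([.5636,y,.103],feed=.05);st()
y=-.076;manip.servo_line([.5636,y,.103],feed=.05);st("pushed")
for i in range(10):
    y+=.002;manip.servo_line([.5636,y,.103],feed=.03);s=st()
    if -s["contact_force"][1]>14: break
E
```

```text
down t4.64 [ 0.5641 -0.1181  0.1036] F [-0.1 -0.3  0.2] T [ 0.01  0.01 -0.05] q [ 0.13  0.8  -0.    1.83  0.    0.51  0.12]
 t5.08 [ 0.5637 -0.1033  0.1032] F [ 0.  -0.6  0.7] T [-0.    0.04  0.06] q [ 0.1   0.8   0.    1.84 -0.    0.5   0.1 ]
pushed t5.78 [ 0.5636 -0.075   0.1029] F [-0.5 -0.5 -0.2] T [0.   0.01 0.05] q [ 0.05  0.8   0.01  1.85 -0.01  0.49  0.06]
 t6.03 [ 0.5636 -0.0738  0.103 ] F [ 0.1 -0.6 -0.2] T [ 0.02  0.   -0.06] q [ 0.04  0.8   0.01  1.85 -0.01  0.49  0.06]
 t6.28 [ 0.5636 -0.0723  0.103 ] F [ 0.  -0.8  0.2] T [-0.35  0.    0.02] q [ 0.04  0.8   0.01  1.85 -0.01  0.49  0.06]
 t6.53 [ 0.5636 -0.0701  0.103 ] F [ 0.2 -0.9  0.1] T [-0.47  0.03  0.06] q [ 0.04  0.8   0.01  1.85 -0.01  0.49  0.06]
 t6.78 [ 0.5637 -0.069   0.103 ] F [ 0.5 -4.8 -0.8] T [-1.04 -0.06 -0.01] q [ 0.03  0.8   0.01  1.85 -0.01  0.49  0.05]
 t7.03 [ 0.5636 -0.069   0.1031] F [ 0.9 -7.8 -2.7] T [-1.82 -0.11 -0.03] q [ 0.03  0.8   0.01  1.85 -0.01  0.49  0.05]
 t7.28 [ 0.5636 -0.0689  0.1032] F [  1.1 -11.5  -1.6] T [-2.49 -0.09  0.02] q [ 0.03  0.8   0.02  1.85 -0.01  0.49  0.05]
 t7.53 [ 0.5636 -0.0688  0.1034] F [  0.4 -14.6   0. ] T [-3.16 -0.06  0.02] q [ 0.02  0.8   0.02  1.85 -0.01  0.49  0.05]
```

The cover met the stop at tip y = −0.0688, against −0.0685 predicted. Now the cam.

```bash
python3 - <<'E'
from h import *
manip.servo_line([.5636,-.085,.103],feed=.1)
manip.servo_line([.5636,-.085,.160],feed=.15)
im,d,W=measure();  # check cover and cam (arm may hide)
cv2.imwrite("pics/mid.png",im[...,::-1])
p,o=cam_pose(.176,z=.160);manip.servo_line(p,feed=.15,frame=o);st("above slot")
p,o=cam_pose(.176,z=.110)
for z in(.128,.118,.110):
    p[2]=z;manip.servo_line(p,feed=.06);s=st("desc")
    if s["contact_force"][2]>8: print("blocked");break
E
```

```text
box ((563.1842651367188, 45.05973815917969), (167.8726806640625, 297.1306457519531), 89.76795196533203)
cam circle ((573.8819580078125, -239.44830322265625), 25.181840896606445) ((573.927734375, -239.47413635253906), (14.683337211608887, 49.34010696411133), 87.28549194335938) zmed 0.12277790201501873
bar ((612.365478515625, -103.51698303222656), (80.63579559326172, 196.5985565185547), 88.19843292236328) z 0.6149600861969651
dot [[nan nan nan]] 0 nan
above slot t9.41 [ 0.5315 -0.1922  0.1598] F [ 0.2  0.2 -0.1] T [-0.01  0.   -0.01] q [ 0.25  0.71  0.03  1.83 -0.04  0.61  0.13]
desc t10.09 [ 0.5311 -0.1937  0.1279] F [0.1 0.3 0.2] T [-0.01 -0.    0.01] q [ 0.25  0.76  0.03  1.85 -0.04  0.54  0.13]
desc t10.41 [ 0.5308 -0.1935  0.1176] F [ 0.  -0.3  0.2] T [ 0.03  0.02 -0.02] q [ 0.25  0.77  0.03  1.85 -0.04  0.52  0.13]
desc t10.69 [ 0.5308 -0.1935  0.1095] F [0.2 0.6 0.5] T [-0.04  0.    0.05] q [ 0.25  0.79  0.03  1.86 -0.04  0.5   0.13]h.py:32: RuntimeWarning: Mean of empty slice.
  v,u=np.nonzero(dw);print("dot",ray([[u.mean(),v.mean()]],.104)*1000,len(u),np.median(z[dw]))
  ret = ret.dtype.type(ret / rcount)
  return _methods._mean(a, axis=axis, dtype=dtype,
```

View pics/mid.png

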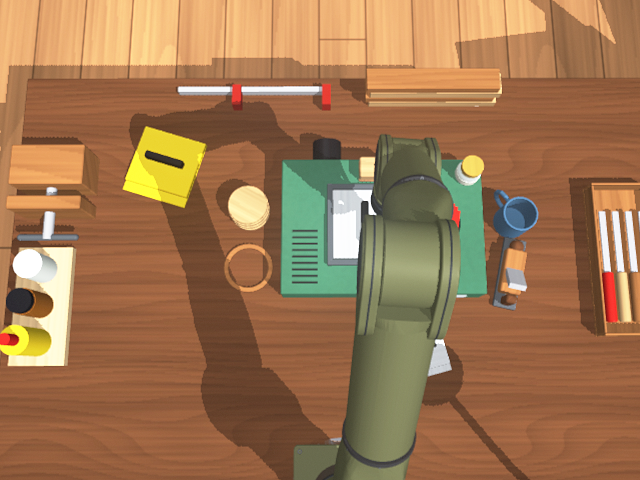

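The arm hides the cam here, but the cover has moved left (bar at about x=365 px) against the stop. The fingertip went into the slot with no contact force. Now the turn.

```bash
python3 - <<'E'
from h import *
p,o=cam_pose(.176,lat=.006);manip.servo_line(p,feed=.05,frame=o);st("lat")
for th in list(np.arange(.3,1.5,.15))+list(np.arange(1.5,1.85,.03)):
    p,o=cam_pose(th,lat=.007,y0=np.pi/2+max(0,th-1.571));manip.servo_line(p,feed=.06,frame=o);s=st("%.2f"%th)
    f=np.linalg.norm(s["contact_force"][:2])
    if f>22 or (th>1.55 and f>13): print("stop",f);break
E
```

```text
lat t10.96 [ 0.5324 -0.1871  0.1101] F [-0.1 -0.1 -0.9] T [-0.   -0.02  0.01] q [ 0.24  0.78  0.03  1.86 -0.04  0.5   0.12]
0.30 t11.23 [ 0.5345 -0.1832  0.1102] F [ 0.3 -1.4  0.3] T [-0.23 -0.07 -0.02] q [ 0.21  0.79  0.06  1.86 -0.09  0.5   0.04]
0.45 t11.53 [ 0.537  -0.1791  0.1101] F [-0.6 -1.8  1.4] T [-0.41  0.1   0.03] q [ 0.18  0.79  0.1   1.86 -0.15  0.5  -0.06]
0.60 t11.83 [ 0.5404 -0.1752  0.1101] F [-1.  -2.3  0.7] T [-0.39  0.11  0.06] q [ 0.15  0.79  0.14  1.85 -0.21  0.51 -0.17]
0.75 t12.13 [ 0.5443 -0.1718  0.11  ] F [-1.1 -2.1  1.5] T [-0.44  0.15  0.01] q [ 0.12  0.8   0.18  1.85 -0.26  0.52 -0.27]
0.90 t12.43 [ 0.5486 -0.1691  0.1099] F [-0.5 -0.8  1.4] T [-0.31  0.18 -0.04] q [ 0.09  0.81  0.22  1.84 -0.32  0.53 -0.37]
1.05 t12.73 [ 0.5532 -0.1671  0.1099] F [-1.3 -2.6  1.4] T [-0.25  0.25  0.02] q [ 0.06  0.82  0.26  1.83 -0.37  0.55 -0.48]
1.20 t13.03 [ 0.5581 -0.166   0.1099] F [-1.5 -1.6  0.3] T [-0.28  0.34  0.03] q [ 0.04  0.83  0.31  1.81 -0.43  0.57 -0.58]
1.35 t13.33 [ 0.5631 -0.1655  0.1099] F [-2.  -1.2  0.3] T [-0.2   0.38  0.03] q [ 0.01  0.84  0.35  
[... 829 characters left out ...]
66 0.02] q [-0.02  0.86  0.42  1.77 -0.55  0.63 -0.85]
1.71 t15.38 [ 0.5742 -0.1677  0.1099] F [-5.6  0.8  2.2] T [ 0.11  1.05 -0.  ] q [-0.02  0.86  0.42  1.77 -0.55  0.63 -0.85]
1.74 t15.63 [ 0.5742 -0.1676  0.1099] F [-7.7  1.4  4. ] T [0.3  1.49 0.08] q [-0.02  0.86  0.42  1.76 -0.55  0.64 -0.85]
1.77 t15.88 [ 0.5742 -0.1677  0.1099] F [-9.2  1.6  5.3] T [0.44 1.81 0.09] q [-0.02  0.86  0.42  1.76 -0.55  0.64 -0.85]
1.80 t16.13 [ 0.5742 -0.1677  0.1099] F [-11.2   2.9   8.2] T [0.57 2.19 0.08] q [-0.02  0.87  0.42  1.76 -0.55  0.64 -0.86]
1.83 t16.38 [ 0.5742 -0.1677  0.1098] F [-12.5   4.4   8.9] T [ 0.78  2.61 -0.  ] q [-0.02  0.87  0.42  1.76 -0.55  0.65 -0.86]
stop 13.242379983055656
```

The cam hit a hard stop: the tip held at x=0.5742 while the force rose. I'll back off to the slot centre, lift, retreat and look.

```bash
python3 - <<'E'
from h import *
manip.servo_line([.5652,-.167,.110],feed=.05);st("centre")
manip.servo_line([.5652,-.167,.24],feed=.15)
manip.move_pose([.30,.45,.28],[np.pi,0,2.5]);st("clear")
im,d,W=measure()
cv2.imwrite("pics/end.png",cv2.resize(im[150:305,270:500,::-1],None,fx=3.4,fy=3.4,interpolation=cv2.INTER_CUBIC))
E
```

```text
centre t16.81 [ 0.5663 -0.1673  0.1104] F [-0.4  0.2  0.3] T [0.05 0.03 0.02] q [-0.02  0.85  0.41  1.79 -0.55  0.61 -0.84]
clear t20.22 [0.3013 0.4491 0.2799] F [0.6 0.1 0. ] T [0.05 0.04 0.  ] q [-1.06  0.51 -0.01  1.76  0.01  0.86 -0.15]
box ((562.7103271484375, -89.48495483398438), (437.0025329589844, 297.3013610839844), 89.82697296142578)
cam circle ((562.3276977539062, -199.381103515625), 53.112518310546875) ((562.3629150390625, -198.95079040527344), (92.88968658447266, 90.36611938476562), 89.8353500366211) zmed 0.1221064515603947
bar ((563.1364135742188, -48.75874328613281), (88.63290405273438, 12.965766906738281), 0.5746598839759827) z 0.11642889254404545
dot [[nan nan nan]] 0 nanh.py:32: RuntimeWarning: Mean of empty slice.
  v,u=np.nonzero(dw);print("dot",ray([[u.mean(),v.mean()]],.104)*1000,len(u),np.median(z[dw]))
  ret = ret.dtype.type(ret / rcount)
  return _methods._mean(a, axis=axis, dtype=dtype,
```

View pics/end.png

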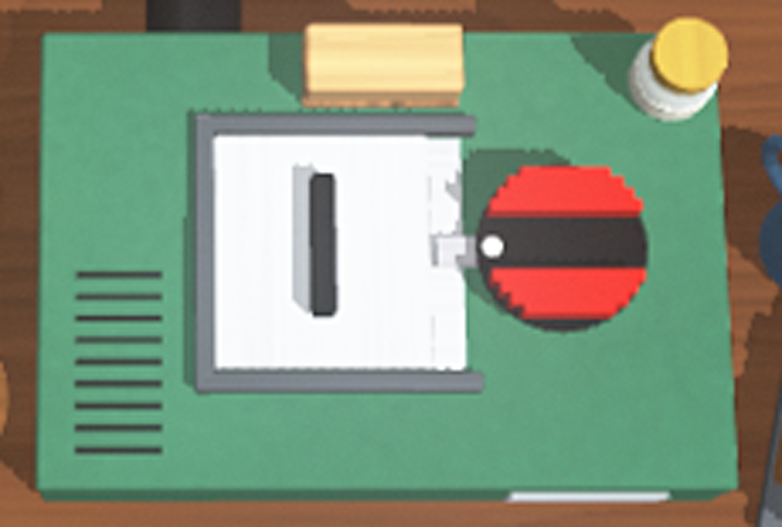

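The cover sits against the end stop (crop px 213). The cam's dot (492,246) and tongue (450,250) point along +y over the flange, and the jar and sanding block haven't moved.

```bash
python3 -c "
from cell import manip
print(manip.close_job())"
```

```text
the job is handed in; nothing more can be done
None
```

The job is handed in: the cover is home against the end stop, the cam is turned to its hard stop with its tongue over the flange, and the hand is clear, after about 20 s of robot time.

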